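# Dose, wind and start the counter-top soak washer

### The job

Take the blue detergent tablet out of the pocket tray and put it into the open dose well of the counter-top soak washer, then slide the blue cover fully shut over it. Next wind the brass key on the sloping panel clockwise until it reaches its stop (this takes several partial turns), and last push the red start lever all the way over, away from the panel. Leave the two white tablets in their pockets and do not disturb the bottle or the green cup.

Things in the scene. Friction and masses are not known exactly. Their poses are not given: they have to be found in the camera images.
- washer: Fixed stainless counter-top washer, 260 (x) x 300 (y) x 125 mm. Origin: centre of its underside on the counter; x to its rear, y to its left, z up. Its front, a black panel sloping 35 degrees from level, faces the robot's right (yaw 1.32 to 1.82): it rises from x=-125, height 45 mm to x=-10, height 125 mm; the top behind is flat. Key on the panel's middle; well, cover, lever on the flat top.
- dose_well (a point): Centre of the floor of the square white-floored dose well in the washer's flat top, at washer (60, 85, 99) mm; axes as the washer's. The well is 80 x 80 mm inside and 26 mm deep (rim 125 mm above the counter); the open cover may still overlap it by up to 3 mm on its right (-y) side.
- cover (a joint): Position (m) of the blue sliding cover along the washer's y: 0 = fully shut over the well (at its stop), 0.10 = fully open, slid to the washer's right (-y). Starts at 0.085 to 0.10; about 1.5 N of friction, stays where left.
- cover_rib (a point): Middle of the white grip rib on the blue cover: rib 60 mm long (washer x), 12 mm thick (washer y), standing from 7 to 31 mm above the washer's flat top; this point is 19 mm above it. The cover is a plate 96 x 96 mm, its upper face 7 mm above the flat top, centred below the rib. Axes as the washer's.
- key (a joint): Angle (rad) of the winding key: grows clockwise as seen looking at the panel; end stop at 4.7 (fully wound, at the red mark). Starts at 0.2 to 1.0. Spring and friction resist with about 0.18 to 0.25 N m, most when wound; it stays where it is let go and does not unwind. At 0 the red line on its end points up the slope to the white mark.
- key_head (a point): Middle of the key's brass grip, a block 24 x 24 mm square, 20 mm thick along the key's axis, on a 12 mm stem; it spans 16 to 36 mm out from the panel, this point is 26 mm out. z = key axis, square to the panel, pointing out (35 degrees from vertical, to the washer's front); x, y are square to the flats and turn with the key (x along the red line). Fingers are free all round above the panel.
- start (a joint): Angle (rad) of the red start lever: 0 = leaning to the washer's front (stop), 0.9 = leaning to the rear (run, at its stop). Starts at 0 to 0.1. Turns about the washer's y axis, stays where left, about 1 N at the ball moves it.
- start_tip (a point): Centre of the start lever's red ball, 26 mm across, 55 mm from the pivot at washer (60, -115, 147) mm on a grey block 70 x 50 mm, 25 mm high, at the washer's right (far from the robot). The ball is about 196 mm above the counter at both ends of its swing (202 mm midway) and travels 48 mm to the washer's rear.
- tray: Fixed grey pocket tray, 200 (x) x 70 (y) x 14 mm high, origin at the centre of its underside on the counter. Three round pockets, 34 mm wide and 8 mm deep (floors 6 mm up), in a row along its x at -60, 0 and +60 mm. It lies left or right of the washer as the robot sees it.
- tablet_blue_center (a point): Centre of the blue hard detergent tablet: a disc 30 mm across and 20 mm thick, lying flat in one of the tray's pockets, its top 12 mm above the tray's top; 16 to 28 g.
- tablet_white_a: White tablet, same size, in another pocket; to be left there. Origin: centre of its underside.
- tablet_white_b: White tablet, same size, in another pocket; to be left there. Origin: centre of its underside.
- bottle: Loose orange bottle, 68 mm across, 190 mm high, standing on the side of the washer away from the tray; origin under its centre. Leave alone.
- scoop: Loose green cup, 60 mm across, 60 mm high, standing some 120 mm beyond the bottle; origin under its centre. Leave alone.

How it is judged:
By the outcome, as a careful person would: the job done as asked, in the order asked, and still so for the second after the job is handed in, with the robot touching nothing.
It also fails if it takes over 72 s, if anything falls off the work surface, if the arm or the gripper's body presses on something with over 40 N, if the wrist force passes 120 N, or if a joint passes its speed limit or range.

### The arm

A 6-joint arm with a two-finger parallel gripper is mounted at the origin on the work surface. World frame = base frame: x ahead of the robot, y to its left, z up, the work surface at z = 0. Lengths are in mm, angles in rad, forces in N, time in s.
With the tool pointing down it reaches from about 275 to 750 mm from the base axis. Payload 10.2 kg.
Tool frame: the origin (TCP) lies between the finger pads; the fingertips stand 25 mm ahead of it and the grasp point (between the pads) lies 6 mm ahead of it; z points along the fingers, y is the line along which they close (so a half turn about z gives the same grasp; the last joint's range is limited). The gripper opens to 85 mm and grips with 20 to 120 N. Pads are 22 mm wide; open, the fingers measure 114 mm over their backs; the gripper's body (76 mm by 85 mm) begins 54 mm behind the grasp point. The pads swing forward as they close: fully open they stand 13 mm farther back than shut.
Start: joints at [-1.346, 0.313, 1.498, -0, 1.331, -0.223], TCP at [227.305, -473.248, 256.294] pointing down, gripper open.
Joint ranges: [-2.94, 2.94], [-0.97, 2.17], [0.19, 2.56], [-1.23, 4.37], [0.02, 3.11], [-2.88, 2.88]. Speed limits (rad/s): [2.39, 2.39, 3.01, 3.14, 3.14, 3.14].

### API

Orientations are given as a unit quaternion [w, x, y, z].
In Python, from rig import ctrl, eyes, finish_job gives the robot as it stands.
- The arm moves only by the tool step_arm, never from a script. Its argument "increments" is a list of rows, each an object of numbers: "dx", "dy", "dz": the shift along the tool's x, y, z in units of 25 mm (1.0 is 25 mm); "wx", "wy", "wz": the turn, a rotation vector about the tool's x, y, z in units of 6 degrees (1.0 is 6 degrees). A call has 1 to 5 rows; each row shifts and turns the commanded pose from where the row before left it, along the tool's axes as they then stand; what a row does not reach is not made up. A row lasts 1/10 s, in which the tool goes at most 50 mm and 8.59 degrees, less where a joint would pass 70% of its speed; a pose out of reach is approached as far as the arm can. A call is refused whole if a number of a shift passes 1 or a number of a turn 1, either way. A call with a gripper value outside its range is refused whole. "fingers" is the finger opening in mm, from 0 to 85.4, set as the call begins (left out, the last holds). The fingers move at their own pace and stop on an object; "squeeze" is the grip in N (left out, the last holds). Time passes only in rows, so rows that do not move let the fingers close. It gives the time, the measured TCP pose, the force, the opening and the grip force at its end, in the units of the state.
- ctrl.sense(): the state, without advancing time (a new reading comes with each control period).
- eyes.capture(name): name is "scene" or "top"; returns a dict with "frame" (480x640x3 uint8, blue, green, red), "fx", "fy", "cx", "cy" (pixels), "R" (3x3) and "t" (3): a world point X has camera coordinates R X + t. Camera axes: x right, y down, z forward; pixel columns grow to the right and rows downward; lengths in mm; the calibration is good to about 2 mm. A picture is of the moment at which its call begins. There is no depth.
- finish_job(): hands the job in; it is judged then, once.
Trained networks look in the newest picture that a camera, given by its name, has taken for a name from the list of things; names that differ only in an ending like _2 or _b are one class to them, and where a whole thing is asked for, a point or a joint stands for the part that bears it (a point fixed in the world has none). Each returns a list of dicts, best first, with "p" (0 to 1); they miss things now and then, are a little off and sometimes report something else, mostly with a low value. They report only what shows in the picture. A call takes as long as a camera call.
- eyes.cut_out(camera, label): "mask" (480x640 bool, what is visible of it).
- eyes.landmark_of(camera, label): "point" ([x, y, z] in mm, in the coordinates of the camera as it stood for that picture, good to about 4 mm: a listed point, or the origin of a listed thing).
The state is a dict: "time_s": time; "joints": joint angles; "dq": joint speeds; "tau": joint torques, N m; "eef_pos": TCP position; "ee_rot": TCP orientation; "force": force on the tool from outside, world axes, zero at the start; "wrist_torque": the same for the moment, N m; "grip_width": opening from 0.0 (shut) to 1.0 (fully open); "grip_force": force on a finger pad.
Only numpy, scipy, OpenCV 4.12 (cv2) and the standard library are available. Lean on these libraries where they do the work, as an engineer would, in place of code of your own. Each camera call takes 0.05 s, during which the arm holds its last target. There are 200 camera calls.

## Working session

There is one attempt and no reset: what is moved stays moved. The work goes in short steps, Python scripts to look and compute and a tool call to move; the robot and the scene stay as the last step left them, time stands still between calls to the robot, and variables do not carry over. Pictures are saved under pics/ and viewed, at most 10 in all, crops included, and the job is handed in when it is done.

Besides the shell and the picture viewer there is one more tool, called after ">>>" in YAML: its name, and indented under it one key for each argument. step_arm: Moves the arm, as the interface text tells. Its arguments: {"type":"object","properties":{"increments":{"type":"array"},"fingers":{"type":"number"},"squeeze":{"type":"number"}},"required":["increments"]}

```bash
ls; mkdir -p pics; cat > h.py <<'E'
import numpy as np, cv2
from rig import ctrl, eyes, finish_job
from scipy.spatial.transform import Rotation as Ro
def cap(n,fn=None):
    c=eyes.capture(n)
    if fn: cv2.imwrite('pics/'+fn,c['frame'])
    return c
def w(c,p): return np.array(c['R']).T@(np.array(p)-np.array(c['t']))
def rot(s):
    q=s['ee_rot']; return Ro.from_quat([q[1],q[2],q[3],q[0]])
E
python3 - <<'E'
from h import *
for n in ['scene','top']:
    c=cap(n,n+'0.png'); print(n, 'cam', w(c,[0,0,0]).round())
    for l in ['washer','dose_well','cover_rib','key_head','start_tip','tray','tablet_blue_center','tablet_white_a','bottle','scoop']:
        print(l,[(round(d['p'],2),w(c,d['point']).round(1).tolist()) for d in eyes.landmark_of(n,l)[:3]])
s=ctrl.sense(); print(s)
E
```

```text
pics
scene cam [1210.  279.  701.]
washer [(0.7, [567.3, 22.2, -4.2])]
dose_well [(0.56, [475.8, 72.1, 99.2]), (0.47, [532.9, -359.4, 6.5])]
cover_rib [(0.63, [560.7, 82.0, 142.7])]
key_head []
start_tip [(0.65, [675.0, 78.5, 196.2])]
tray [(0.72, [474.3, -354.4, -0.7])]
tablet_blue_center [(0.5, [414.8, -355.3, 20.2]), (0.16, [567.2, 24.6, -3.3])]
tablet_white_a [(0.68, [532.2, -359.5, 6.9]), (0.4, [471.0, -353.2, 6.3])]
bottle [(0.88, [499.3, 362.4, 0.5])]
scoop [(0.58, [605.2, 330.4, 3.8])]
top cam [433.   4. 974.]
washer [(0.8, [567.9, 23.8, 1.1])]
dose_well [(0.81, [473.0, 73.0, 98.2]), (0.19, [567.2, 22.1, 0.2])]
cover_rib [(0.61, [562.0, 84.7, 144.6])]
key_head [(0.52, [407.1, -354.9, 18.5])]
start_tip [(0.66, [471.5, -359.4, 2.0]), (0.49, [671.4, 76.6, 204.0]), (0.44, [412.8, -357.7, 19.7])]
tray [(0.87, [471.8, -355.9, -1.3]), (0.53, [409.7, -354.9, 17.7])]
tablet_blue_center [(0.47, [410.3, -353.5, 19.7])]
tablet_white_a [(0.73, [467.3, -356.0, 5.9]), (0.6, [568.0, 25.1, -0.7]), (0.56, [531.1, -361.4, 12.4])]
bottle []
scoop [(0.83, [608.3, 329.6, 4.2]), (0.26, [566.8, 24.5, 0.3])]
{'time_s': 1.1, 'joints': array([-1.34642552e+00,  3.12904590e-01,  1.49770772e+00,  1.41397781e-05,
        1.33101518e+00, -2.23398694e-01]), 'dq': array([-0.00162084, -0.00117846, -0.00077091, -0.000906  ,  0.00010857,
       -0.0015768 ]), 'tau': array([ 1.16762012e-04, -4.12171876e+01, -2.59897059e+01, -1.77153488e-04,
        5.18308843e-04, -1.68750040e-05]), 'eef_pos': array([ 227.29466936, -473.24730985,  256.28891774]), 'ee_rot': array([-1.74213367e-05,  9.75042693e-01,  2.22017446e-01,  6.85912321e-06]), 'force': array([ 0.24907455,  0.21277159, -0.48995001]), 'wrist_torque': array([-0.00032722, -0.02431119, -0.01293428]), 'grip_force': 0.0, 'grip_width': 0.9968999608511683}
```

View pics/top0.png

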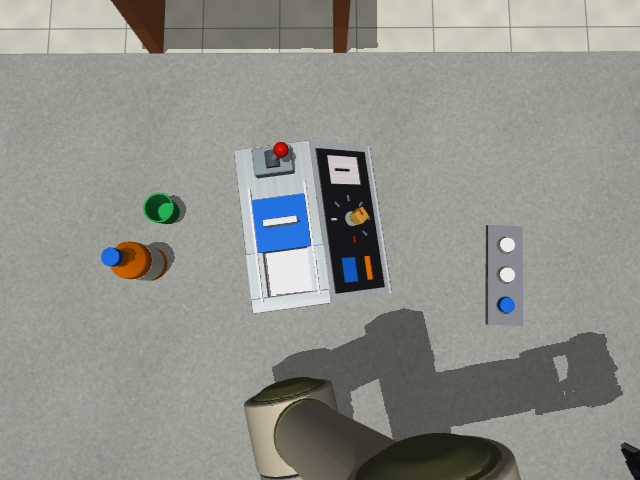

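View pics/scene0.png

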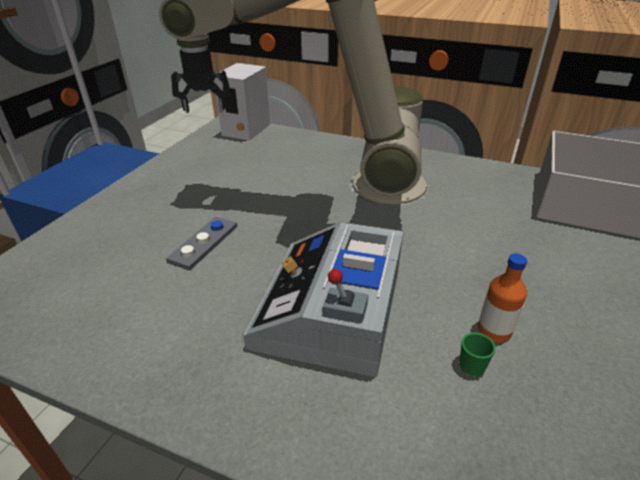

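The top view shows the blue tablet at (506,305), with the white tablets at (507,244) and (507,274). The well is at (290,272), the cover rib at (281,221), the key at (358,216) and the ball at (281,150). The scene view agrees: bottle and cup are on the far left, away from the tray.

```bash
cat >> h.py <<'E'
def tri(cs,px):
    A=[];b=[]
    for c,(u,v) in zip(cs,px):
        R=np.array(c['R']);t=np.array(c['t']).ravel()
        for r,k,f,cc in ((0,u,c['fx'],c['cx']),(1,v,c['fy'],c['cy'])):
            a=(k-cc)/f; A.append(R[r]-a*R[2]); b.append(a*t[2]-t[r])
    x,res,_,_=np.linalg.lstsq(np.array(A),np.array(b),rcond=None); return x
def onz(c,uv,z):
    R=np.array(c['R']); d=R.T@np.array([(uv[0]-c['cx'])/c['fx'],(uv[1]-c['cy'])/c['fy'],1]); o=w(c,[0,0,0])
    return o+d*(z-o[2])/d[2]
def proj(c,X):
    p=np.array(c['R'])@np.array(X)+np.array(c['t']).ravel(); return np.array([c['fx']*p[0]/p[2]+c['cx'],c['fy']*p[1]/p[2]+c['cy']])
def cent(c,l,k=0):
    return None
def blob(c,lo,hi,box):
    h=cv2.cvtColor(c['frame'],cv2.COLOR_BGR2HSV); m=cv2.inRange(h,np.array(lo),np.array(hi)); z=np.zeros_like(m); x0,y0,x1,y1=box; z[y0:y1,x0:x1]=m[y0:y1,x0:x1]
    n,L,S,C=cv2.connectedComponentsWithStats(z); i=1+S[1:,4].argmax(); return C[i],L==i
E
python3 - <<'E'
from h import *
s,t=cap('scene'),cap('top')
blue=((105,120,60),(125,255,255)); red=((0,180,60),(6,255,255)); br=((12,110,80),(28,255,255))
for n,col,bs,bt in [('tab',blue,(205,215,230,235),(495,290,520,320)),('ball',red,(322,262,348,290),(270,138,292,162)),('key',br,(275,250,305,285),(340,200,375,230))]:
    (a,m1),(b,m2)=blob(s,*col,bs),blob(t,*col,bt); X=tri((s,t),(a,b)); print(n,X.round(1),(proj(s,X)-a).round(1),(proj(t,X)-b).round(1),m1.sum(),m2.sum())
# cover rectangle, z=132
a,m=blob(t,*blue,(245,185,315,255)); P=np.argwhere(m)[:,::-1]
W=np.array([onz(t,p,132)[:2] for p in cv2.convexHull(P.astype(np.int32))[:,0]],np.float32); print('cover',cv2.minAreaRect(W))
# tray
h=cv2.cvtColor(t['frame'],cv2.COLOR_BGR2HSV)
m=eyes.cut_out('top','tray')[0]['mask'];P=np.argwhere(m)[:,::-1]
W=np.array([onz(t,p,14)[:2] for p in cv2.convexHull(P.astype(np.int32))[:,0]],np.float32); print('tray',cv2.minAreaRect(W))
A=cv2.resize(t['frame'][190:240,320:390],None,fx=8,fy=8,interpolation=cv2.INTER_CUBIC)[:, :400]
B=cv2.resize(s['frame'][245:290,265:315],None,fx=8,fy=8,interpolation=cv2.INTER_CUBIC)
im=np.zeros((400,800,3),np.uint8); im[:400,:400]=A[:400]; im[:360,400:]=B; cv2.imwrite('pics/key0.png',im)
E
```

```text
tab [ 412.4 -352.7   19.1] [0.1 0. ] [ 0.1 -0.1] 91 218
ball [675.2  79.2 199.8] [-0.2 -0. ] [-0.2  0.1] 109 172
key [577.1 -56.4 104.4] [-0.7 -0.1] [-0.7  0.3] 166 220
cover ((561.432373046875, 83.97048950195312), (96.26884460449219, 95.58991241455078), 7.5988287925720215)
tray ((471.73919677734375, -353.0160217285156), (76.80996704101562, 202.4024200439453), 86.44441223144531)
```

View pics/key0.png

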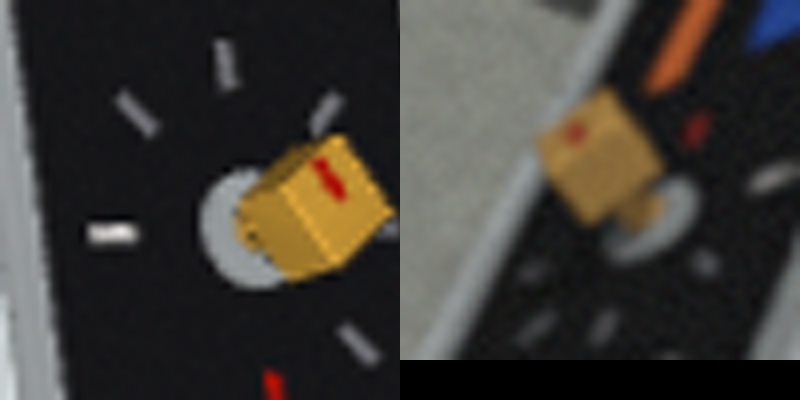

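The red line sits about 1 rad clockwise of the white mark, which is at (340,219) in the full picture. The heights, the cover size of 96 x 96 mm and the tray width all match the data given. I'm moving to the tablet.

>>> step_arm:
  increments:
    - {"wz": 0.97, "dz": 0.8}
    - {"wz": 0.97, "dz": 0.8}
    - {"wz": 0.97, "dz": 0.8}
    - {"wz": 0.97, "dz": 0.8}
    - {"wz": 0.97, "dz": 0.8}
  fingers: 52
  squeeze: 30

```text
invalid input at $.increments[0]: expected keys dx, dy, dz, wx, wy, wz
```

>>> step_arm:
  increments:
    - {"dx": 0.89, "dy": -0.65}
    - {"dx": 0.89, "dy": -0.65}
    - {"dx": 0.89, "dy": -0.65}
    - {"dx": 0.89, "dy": -0.65}
    - {"dx": 0.89, "dy": -0.65}

```text
invalid input at $.increments[0]: expected keys dx, dy, dz, wx, wy, wz
```

>>> step_arm:
  increments:
    - {"dx": 0.89, "dy": -0.65}
    - {"dx": 0.89, "dy": -0.65}
    - {"dx": 0.89, "dy": -0.65, "dz": 0.8}
    - {"dz": 0.8}
    - {}

```text
invalid input at $.increments[0]: expected keys dx, dy, dz, wx, wy, wz
```

>>> step_arm:
  increments:
    - {"dx": 0, "dy": 0, "dz": 0.8, "wx": 0, "wy": 0, "wz": 0.97}
    - {"dx": 0, "dy": 0, "dz": 0.8, "wx": 0, "wy": 0, "wz": 0.97}
    - {"dx": 0, "dy": 0, "dz": 0.8, "wx": 0, "wy": 0, "wz": 0.97}
    - {"dx": 0, "dy": 0, "dz": 0.8, "wx": 0, "wy": 0, "wz": 0.97}
    - {"dx": 0, "dy": 0, "dz": 0.8, "wx": 0, "wy": 0, "wz": 0.97}
  fingers: 52
  squeeze: 30

```text
time_s: 1.75
eef_pos: [227.3, -473.2, 155.6]
ee_rot: [0.0, 0.999, -0.032, 0.0]
force: [0.0, 0.3, 0.5]
grip_width: 0.609
grip_force: 0.0
```

>>> step_arm:
  increments:
    - {"dx": 0.89, "dy": -0.65, "dz": 0, "wx": 0, "wy": 0, "wz": 0}
    - {"dx": 0.89, "dy": -0.65, "dz": 0, "wx": 0, "wy": 0, "wz": 0}
    - {"dx": 0.89, "dy": -0.65, "dz": 0, "wx": 0, "wy": 0, "wz": 0}
    - {"dx": 0.89, "dy": -0.65, "dz": 0, "wx": 0, "wy": 0, "wz": 0}
    - {"dx": 0.89, "dy": -0.65, "dz": 0, "wx": 0, "wy": 0, "wz": 0}

```text
time_s: 2.25
eef_pos: [344.2, -398.2, 156.4]
ee_rot: [0.0, 1.0, -0.03, 0.0]
force: [0.3, -0.8, 0.1]
grip_width: 0.611
grip_force: 0.0
```

>>> step_arm:
  increments:
    - {"dx": 0.89, "dy": -0.65, "dz": 0, "wx": 0, "wy": 0, "wz": 0}
    - {"dx": 0.89, "dy": -0.65, "dz": 0, "wx": 0, "wy": 0, "wz": 0}
    - {"dx": 0.89, "dy": -0.65, "dz": 0.8, "wx": 0, "wy": 0, "wz": 0}
    - {"dx": 0, "dy": 0, "dz": 0.8, "wx": 0, "wy": 0, "wz": 0}
    - {"dx": 0, "dy": 0, "dz": 0, "wx": 0, "wy": 0, "wz": 0}

```text
time_s: 2.75
eef_pos: [412.5, -352.8, 114.1]
ee_rot: [-0.002, 1.0, -0.029, -0.001]
force: [0.8, -0.3, 0.4]
grip_width: 0.611
grip_force: 0.0
```

>>> step_arm:
  increments:
    - {"dx": 0, "dy": 0, "dz": 0.8, "wx": 0, "wy": 0, "wz": 0}
    - {"dx": 0, "dy": 0, "dz": 0.8, "wx": 0, "wy": 0, "wz": 0}
    - {"dx": 0, "dy": 0, "dz": 0.8, "wx": 0, "wy": 0, "wz": 0}
    - {"dx": 0, "dy": 0, "dz": 0.3, "wx": 0, "wy": 0, "wz": 0}
    - {"dx": 0, "dy": 0, "dz": 0.24, "wx": 0, "wy": 0, "wz": 0}

```text
time_s: 3.25
eef_pos: [412.7, -354.8, 43.2]
ee_rot: [0.0, 1.0, -0.03, 0.0]
force: [0.4, -0.7, 1.0]
grip_width: 0.607
grip_force: 0.0
```

>>> step_arm:
  increments:
    - {"dx": 0, "dy": 0, "dz": 0, "wx": 0, "wy": 0, "wz": 0}
    - {"dx": 0, "dy": 0, "dz": 0, "wx": 0, "wy": 0, "wz": 0}
    - {"dx": 0, "dy": 0, "dz": 0, "wx": 0, "wy": 0, "wz": 0}
    - {"dx": 0, "dy": 0, "dz": 0, "wx": 0, "wy": 0, "wz": 0}
    - {"dx": 0, "dy": 0, "dz": 0, "wx": 0, "wy": 0, "wz": 0}
  fingers: 20

```text
time_s: 3.75
eef_pos: [413.1, -354.7, 43.7]
ee_rot: [0.001, 1.0, -0.03, 0.001]
force: [0.1, -0.5, 5.7]
grip_width: 0.328
grip_force: 30.1
```

>>> step_arm:
  increments:
    - {"dx": 0, "dy": 0, "dz": -0.4, "wx": 0, "wy": 0, "wz": 0}
    - {"dx": 0, "dy": 0, "dz": -0.8, "wx": 0, "wy": 0, "wz": 0}
    - {"dx": 0, "dy": 0, "dz": -1, "wx": 0, "wy": 0, "wz": -0.6}
    - {"dx": 0, "dy": 0, "dz": -1, "wx": 0, "wy": 0, "wz": -0.6}
    - {"dx": 0, "dy": 0, "dz": -1, "wx": 0, "wy": 0, "wz": -0.6}

```text
time_s: 4.25
eef_pos: [412.7, -353.9, 149.4]
ee_rot: [-0.0, 0.998, 0.065, 0.0]
force: [0.2, 0.5, -0.6]
grip_width: 0.329
grip_force: 29.6
```

>>> step_arm:
  increments:
    - {"dx": 0.27, "dy": -0.98, "dz": -0.9, "wx": 0, "wy": 0, "wz": 0}
    - {"dx": 0.27, "dy": -0.98, "dz": -0.9, "wx": 0, "wy": 0, "wz": 0}
    - {"dx": 0.27, "dy": -0.98, "dz": -0.8, "wx": 0, "wy": 0, "wz": 0}
    - {"dx": 0.27, "dy": -0.98, "dz": 0, "wx": 0, "wy": 0, "wz": 0}
    - {"dx": 0.27, "dy": -0.98, "dz": 0, "wx": 0, "wy": 0, "wz": 0}

```text
time_s: 4.75
eef_pos: [430.6, -227.3, 213.9]
ee_rot: [0.0, 0.998, 0.064, 0.001]
force: [0.8, -0.6, -0.5]
grip_width: 0.333
grip_force: 29.7
```

```bash
python3 - <<'E'
from h import *
s=ctrl.sense();print(s['eef_pos'],s['joints'].round(2),s['grip_force'],s['grip_width'])
c=cap('scene'); u=proj(c,s['eef_pos']).astype(int); t=cap('top'); v=proj(t,s['eef_pos']).astype(int)
f=lambda c,u:cv2.resize(c['frame'][max(u[1]-40,0):u[1]+60,max(u[0]-50,0):u[0]+50],(400,400),interpolation=cv2.INTER_CUBIC)
cv2.imwrite('pics/hold.png',np.hstack([f(c,u),f(t,v)]))
E
```

```text
[ 430.62096393 -227.266989    213.94126804] [-0.73  0.27  1.67  0.    1.2   0.72] 29.656862318515778 0.3334396580804767
```

View pics/hold.png

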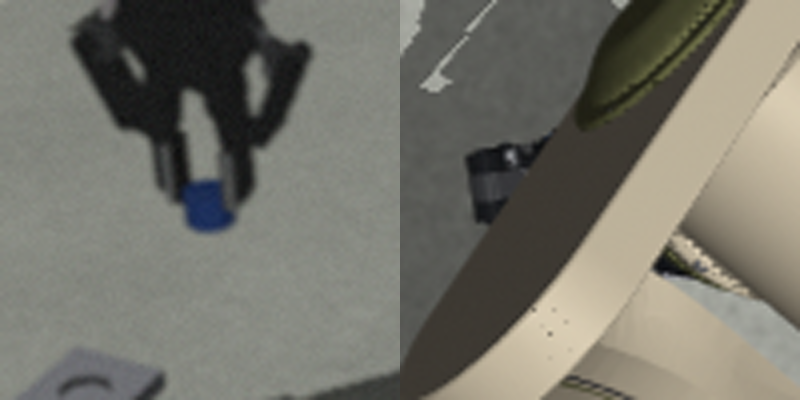

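The tablet is held upright by its upper 7 mm or so, at about (205,205) in the left half of the picture. I'm carrying it on to the well.

>>> step_arm:
  increments:
    - {"dx": 0.27, "dy": -0.97, "dz": 0, "wx": 0, "wy": 0, "wz": 0}
    - {"dx": 0.27, "dy": -0.97, "dz": 0, "wx": 0, "wy": 0, "wz": 0}
    - {"dx": 0.27, "dy": -0.97, "dz": 0, "wx": 0, "wy": 0, "wz": 0}
    - {"dx": 0.27, "dy": -0.97, "dz": 0, "wx": 0, "wy": 0, "wz": 0}
    - {"dx": 0.27, "dy": -0.97, "dz": 0, "wx": 0, "wy": 0, "wz": 0}

```text
time_s: 5.35
eef_pos: [448.5, -103.3, 213.2]
ee_rot: [0.0, 0.998, 0.064, 0.0]
force: [0.3, -0.1, -0.2]
grip_width: 0.33
grip_force: 29.7
```

>>> step_arm:
  increments:
    - {"dx": 0.27, "dy": -0.97, "dz": 0, "wx": 0, "wy": 0, "wz": 0}
    - {"dx": 0.27, "dy": -0.97, "dz": 0, "wx": 0, "wy": 0, "wz": 0}
    - {"dx": 0.27, "dy": -0.97, "dz": 0, "wx": 0, "wy": 0, "wz": 0}
    - {"dx": 0.27, "dy": -0.97, "dz": 0, "wx": 0, "wy": 0, "wz": 0}
    - {"dx": 0.27, "dy": -0.97, "dz": 0, "wx": 0, "wy": 0, "wz": 0}

```text
time_s: 5.85
eef_pos: [466.6, 21.4, 213.2]
ee_rot: [0.0, 0.998, 0.064, 0.0]
force: [-0.0, -0.1, -0.7]
grip_width: 0.325
grip_force: 29.7
```

>>> step_arm:
  increments:
    - {"dx": 0.27, "dy": -0.97, "dz": 0, "wx": 0, "wy": 0, "wz": 0}
    - {"dx": 0.27, "dy": -0.97, "dz": 0, "wx": 0, "wy": 0, "wz": 0}
    - {"dx": 0, "dy": 0, "dz": 0.5, "wx": 0, "wy": 0, "wz": 0}
    - {"dx": 0, "dy": 0, "dz": 0.5, "wx": 0, "wy": 0, "wz": 0}
    - {"dx": 0, "dy": 0, "dz": 0, "wx": 0, "wy": 0, "wz": 0}

```text
time_s: 6.35
eef_pos: [473.1, 70.4, 186.8]
ee_rot: [-0.0, 0.998, 0.064, -0.001]
force: [1.2, 0.0, 0.4]
grip_width: 0.326
grip_force: 29.7
```

```bash
python3 - <<'E'
from h import *
s=ctrl.sense();print(s['eef_pos'],s['joints'].round(2),s['grip_force'],s['grip_width'])
E
```

```text
[473.12257564  70.4291691  186.84575574] [-0.1   0.28  1.73 -0.    1.13  1.34] 29.71579760313034 0.32593591371623415
```

>>> step_arm:
  increments:
    - {"dx": 0, "dy": -0.06, "dz": 0.6, "wx": 0, "wy": 0, "wz": 0}
    - {"dx": 0, "dy": 0, "dz": 0.6, "wx": 0, "wy": 0, "wz": 0}
    - {"dx": 0, "dy": 0, "dz": 0.4, "wx": 0, "wy": 0, "wz": 0}
    - {"dx": 0, "dy": 0, "dz": 0.2, "wx": 0, "wy": 0, "wz": 0}
    - {"dx": 0, "dy": 0, "dz": 0.1, "wx": 0, "wy": 0, "wz": 0}

```text
time_s: 6.85
eef_pos: [473.6, 71.9, 140.4]
ee_rot: [0.0, 0.998, 0.064, 0.0]
force: [-0.5, -1.4, -0.2]
grip_width: 0.326
grip_force: 29.7
```

>>> step_arm:
  increments:
    - {"dx": 0, "dy": 0, "dz": 0.04, "wx": 0, "wy": 0, "wz": 0}
    - {"dx": 0, "dy": 0, "dz": 0, "wx": 0, "wy": 0, "wz": 0}

```text
time_s: 7.05
eef_pos: [473.7, 72.1, 139.7]
ee_rot: [0.0, 0.998, 0.064, 0.0]
force: [0.5, 0.8, -0.2]
grip_width: 0.325
grip_force: 29.7
```

>>> step_arm:
  increments:
    - {"dx": 0, "dy": 0, "dz": 0.05, "wx": 0, "wy": 0, "wz": 0}
    - {"dx": 0, "dy": 0, "dz": 0.03, "wx": 0, "wy": 0, "wz": 0}
    - {"dx": 0, "dy": 0, "dz": 0, "wx": 0, "wy": 0, "wz": 0}

```text
time_s: 7.35
eef_pos: [473.5, 72.1, 137.3]
ee_rot: [0.0, 0.998, 0.064, 0.0]
force: [-0.6, 0.2, 0.3]
grip_width: 0.325
grip_force: 29.7
```

>>> step_arm:
  increments:
    - {"dx": 0, "dy": 0, "dz": 0, "wx": 0, "wy": 0, "wz": 0}
    - {"dx": 0, "dy": 0, "dz": 0, "wx": 0, "wy": 0, "wz": 0}
    - {"dx": 0, "dy": 0, "dz": 0, "wx": 0, "wy": 0, "wz": 0}
  fingers: 40

```text
time_s: 7.65
eef_pos: [473.5, 72.1, 137.3]
ee_rot: [0.0, 0.998, 0.064, 0.0]
force: [0.6, -0.3, 0.6]
grip_width: 0.47
grip_force: 0.0
```

>>> step_arm:
  increments:
    - {"dx": 0, "dy": 0, "dz": -0.4, "wx": 0, "wy": 0, "wz": 0}
    - {"dx": 0, "dy": 0, "dz": -1, "wx": 0, "wy": 0, "wz": 0}
    - {"dx": 0, "dy": 0, "dz": -1, "wx": 0, "wy": 0, "wz": 0}
    - {"dx": 0, "dy": 0, "dz": -1, "wx": 0, "wy": 0, "wz": 0}
    - {"dx": 0, "dy": 0, "dz": 0, "wx": 0, "wy": 0, "wz": 0}

```text
time_s: 8.15
eef_pos: [474.7, 72.0, 226.0]
ee_rot: [0.001, 0.998, 0.064, 0.003]
force: [0.8, -0.0, -0.2]
grip_width: 0.47
grip_force: 0.0
```

```bash
python3 - <<'E'
from h import *
s=ctrl.sense();print(s['eef_pos'],s['joints'].round(2))
c=cap('scene'); a,m=blob(c,(105,120,60),(125,255,255),(320,215,400,290)); print(a,m.sum(),proj(c,[474,72,119]))
cv2.imwrite('pics/well.png',cv2.resize(c['frame'][200:320,290:420],None,fx=5,fy=5,interpolation=cv2.INTER_CUBIC))
E
```

```text
[474.70456005  72.0455817  226.01169298] [-0.09  0.24  1.68  0.    1.22  1.35]
[361.33362599 268.04565408] 1139 [365.32707552 245.31358683]
```

View pics/well.png

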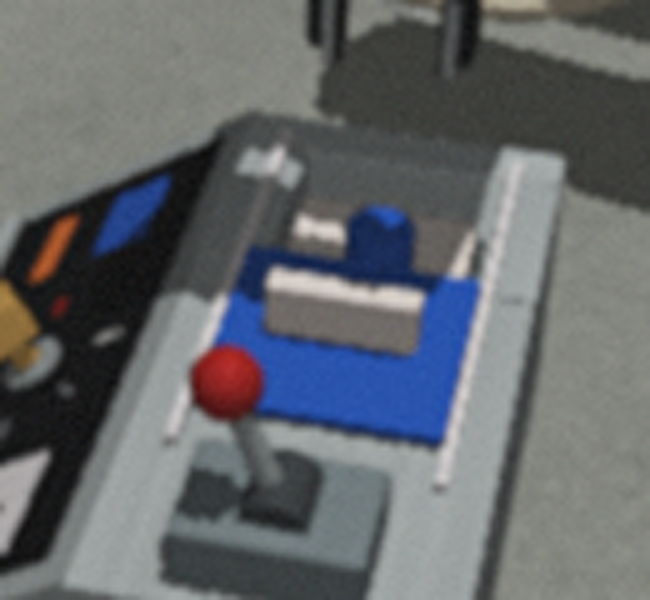

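The tablet lies flat in the well, at about (380,240) in the crop. Next I push the rib from its far side with the fingers shut.

>>> step_arm:
  increments:
    - {"dx": 0.9, "dy": 0, "dz": 0, "wx": 0, "wy": 0, "wz": 0}
    - {"dx": 0.9, "dy": 0, "dz": 0, "wx": 0, "wy": 0, "wz": 0}
    - {"dx": 0.9, "dy": 0, "dz": 0, "wx": 0, "wy": 0, "wz": 0}
    - {"dx": 0.9, "dy": 0, "dz": 0, "wx": 0, "wy": 0, "wz": 0}
    - {"dx": 0.9, "dy": 0, "dz": 0, "wx": 0, "wy": 0, "wz": 0}
  fingers: 0

```text
time_s: 8.7
eef_pos: [585.5, 86.7, 221.3]
ee_rot: [-0.0, 0.998, 0.064, -0.001]
force: [0.3, 0.0, -0.5]
grip_width: 0.003
grip_force: 0.0
```

>>> step_arm:
  increments:
    - {"dx": 0, "dy": 0, "dz": 0.6, "wx": 0, "wy": 0, "wz": 0}
    - {"dx": 0, "dy": 0, "dz": 0.6, "wx": 0, "wy": 0, "wz": 0}
    - {"dx": 0, "dy": 0, "dz": 0.6, "wx": 0, "wy": 0, "wz": 0}
    - {"dx": 0, "dy": 0, "dz": 0.6, "wx": 0, "wy": 0, "wz": 0}
    - {"dx": 0, "dy": 0, "dz": 0, "wx": 0, "wy": 0, "wz": 0}

```text
time_s: 9.2
eef_pos: [583.8, 86.5, 159.6]
ee_rot: [-0.0, 0.998, 0.064, -0.003]
force: [0.4, -0.5, 0.5]
grip_width: -0.003
grip_force: 0.0
```

>>> step_arm:
  increments:
    - {"dx": -0.2, "dy": 0, "dz": 0, "wx": 0, "wy": 0, "wz": 0}
    - {"dx": -0.2, "dy": 0, "dz": 0, "wx": 0, "wy": 0, "wz": 0}
    - {"dx": -0.3, "dy": 0, "dz": 0, "wx": 0, "wy": 0, "wz": 0}
    - {"dx": -0.4, "dy": 0, "dz": 0, "wx": 0, "wy": 0, "wz": 0}
    - {"dx": -0.4, "dy": 0, "dz": 0, "wx": 0, "wy": 0, "wz": 0}

```text
time_s: 9.7
eef_pos: [547.4, 81.6, 163.0]
ee_rot: [0.0, 0.998, 0.064, 0.001]
force: [2.2, -0.5, -0.8]
grip_width: -0.001
grip_force: 0.9
```

>>> step_arm:
  increments:
    - {"dx": -0.5, "dy": 0, "dz": 0, "wx": 0, "wy": 0, "wz": 0}
    - {"dx": -0.5, "dy": 0, "dz": 0, "wx": 0, "wy": 0, "wz": 0}
    - {"dx": -0.5, "dy": 0, "dz": 0, "wx": 0, "wy": 0, "wz": 0}
    - {"dx": -0.3, "dy": 0, "dz": 0, "wx": 0, "wy": 0, "wz": 0}
    - {"dx": -0.1, "dy": 0, "dz": 0, "wx": 0, "wy": 0, "wz": 0}

```text
time_s: 10.2
eef_pos: [500.3, 75.5, 162.9]
ee_rot: [0.0, 0.998, 0.064, 0.001]
force: [2.4, -0.1, 0.6]
grip_width: 0.003
grip_force: 0.8
```

>>> step_arm:
  increments:
    - {"dx": -0.06, "dy": 0, "dz": 0, "wx": 0, "wy": 0, "wz": 0}
    - {"dx": -0.06, "dy": 0, "dz": 0, "wx": 0, "wy": 0, "wz": 0}
    - {"dx": 0, "dy": 0, "dz": 0, "wx": 0, "wy": 0, "wz": 0}

```text
time_s: 10.5
eef_pos: [497.8, 75.3, 162.3]
ee_rot: [-0.0, 0.998, 0.064, -0.0]
force: [1.3, 0.3, 1.2]
grip_width: -0.002
grip_force: 0.5
```

>>> step_arm:
  increments:
    - {"dx": -0.06, "dy": 0, "dz": 0, "wx": 0, "wy": 0, "wz": 0}
    - {"dx": -0.06, "dy": 0, "dz": 0, "wx": 0, "wy": 0, "wz": 0}
    - {"dx": 0, "dy": 0, "dz": 0, "wx": 0, "wy": 0, "wz": 0}

```text
time_s: 10.8
eef_pos: [494.6, 74.9, 162.2]
ee_rot: [-0.0, 0.998, 0.064, -0.0]
force: [0.3, -0.7, 0.2]
grip_width: 0.004
grip_force: 0.4
```

>>> step_arm:
  increments:
    - {"dx": -0.08, "dy": 0, "dz": 0, "wx": 0, "wy": 0, "wz": 0}
    - {"dx": -0.04, "dy": 0, "dz": 0, "wx": 0, "wy": 0, "wz": 0}
    - {"dx": 0, "dy": 0, "dz": 0, "wx": 0, "wy": 0, "wz": 0}

```text
time_s: 11.1
eef_pos: [491.5, 74.5, 162.2]
ee_rot: [-0.0, 0.998, 0.064, -0.0]
force: [0.5, 0.7, -0.5]
grip_width: -0.004
grip_force: 0.2
```

>>> step_arm:
  increments:
    - {"dx": -0.06, "dy": 0, "dz": 0, "wx": 0, "wy": 0, "wz": 0}
    - {"dx": 0, "dy": 0, "dz": 0, "wx": 0, "wy": 0, "wz": 0}

```text
time_s: 11.3
eef_pos: [491.2, 74.4, 162.3]
ee_rot: [-0.0, 0.998, 0.064, 0.001]
force: [8.9, 1.4, -4.4]
grip_width: -0.001
grip_force: 3.9
```

>>> step_arm:
  increments:
    - {"dx": -0.06, "dy": 0, "dz": 0, "wx": 0, "wy": 0, "wz": 0}
    - {"dx": 0, "dy": 0, "dz": 0, "wx": 0, "wy": 0, "wz": 0}

```text
time_s: 11.5
eef_pos: [491.0, 74.3, 162.4]
ee_rot: [-0.0, 0.998, 0.064, 0.003]
force: [15.2, 3.6, -9.5]
grip_width: 0.0
grip_force: 8.1
```

The cover is at its stop: the contact position is as predicted and the force rises there. I'm backing off and planning the key.

>>> step_arm:
  increments:
    - {"dx": 0.3, "dy": 0, "dz": 0, "wx": 0, "wy": 0, "wz": 0}
    - {"dx": 0.2, "dy": 0, "dz": -0.8, "wx": 0, "wy": 0, "wz": 0}
    - {"dx": 0, "dy": 0, "dz": -1, "wx": 0, "wy": 0, "wz": 0}
    - {"dx": 0, "dy": 0, "dz": -1, "wx": 0, "wy": 0, "wz": 0}
    - {"dx": 0, "dy": 0, "dz": -1, "wx": 0, "wy": 0, "wz": 0}

```text
time_s: 12.0
eef_pos: [500.9, 75.7, 258.1]
ee_rot: [-0.0, 0.998, 0.064, -0.001]
force: [-0.2, -0.0, 0.2]
grip_width: -0.004
grip_force: 0.0
```

>>> step_arm:
  increments:
    - {"dx": 0, "dy": 1, "dz": -1, "wx": 0, "wy": 0, "wz": 0}
    - {"dx": 0, "dy": 1, "dz": 0, "wx": 0, "wy": 0, "wz": 0}
    - {"dx": 0, "dy": 1, "dz": 0, "wx": 0, "wy": 0, "wz": 0}
    - {"dx": 0, "dy": 1, "dz": 0, "wx": 0, "wy": 0, "wz": 0}
    - {"dx": 0, "dy": 1, "dz": 0, "wx": 0, "wy": 0, "wz": 0}

```text
time_s: 12.5
eef_pos: [517.0, -49.2, 282.1]
ee_rot: [-0.0, 0.998, 0.064, -0.001]
force: [0.3, -0.2, 0.5]
grip_width: 0.0
grip_force: 0.0
```

```bash
cat >> h.py <<'E'
O=np.array([566.5,23.7,0]); YW=np.radians(97.4); Rw=Ro.from_euler('z',YW).as_matrix()
def W(p): return O+Rw@np.array(p,float)
NZ=Rw@np.array([-np.sin(np.radians(35)),0,np.cos(np.radians(35))]); UP=Rw@np.array([np.cos(np.radians(35)),0,np.sin(np.radians(35))]); RT=np.cross(UP,NZ) # clockwise from UP
KB=W([-67.5,0,85]); KH=KB+26*NZ
def keyR(a): # tool frame on key: tool z into panel, tool y along key direction at clockwise angle a
    y=np.cos(a)*UP+np.sin(a)*RT; z=-NZ; return np.c_[np.cross(y,z),y,z]
E
python3 - <<'E'
from h import *
s=ctrl.sense();print(s['eef_pos'],s['joints'].round(3))
j=s['joints']
def J(R,j1,p): 
    M=Ro.from_euler('Y',-p)*Ro.from_euler('Z',-j1)*Ro.from_matrix(R)*Ro.from_euler('Z',-np.pi/2); return M.as_euler('ZYZ')
print('check',J(rot(s).as_matrix(),j[0],j[1]+j[2]))
t=cap('top','t1.png'); print('KH',KH,'RT',RT)
def onpl(uv,h):
    R=np.array(t['R']); d=R.T@np.array([(uv[0]-t['cx'])/t['fx'],(uv[1]-t['cy'])/t['fy'],1]); o=w(t,[0,0,0]); q=KB+h*NZ
    X=o+d*((q-o)@NZ)/(d@NZ); return (X-q)@UP,(X-q)@RT
C=[onpl(u,36) for u in [(355,213.1),(362.9,207.1),(369.4,216.5),(362.5,223.5)]]; print('corners',np.round(C,1))
for i in range(4): e=np.subtract(C[(i+1)%4],C[i]); print(np.degrees(np.arctan2(e[1],e[0])).round(),np.hypot(*e).round(1))
a,b=onpl((359.75,210),36),onpl((362.75,214.75),36); print('line',a,b,np.arctan2(a[1]-b[1],a[0]-b[0]))
print('white mark',onpl((334,219),0))
for L in (150,250,350):
  wc=KH+L*NZ; j1=np.arctan2(wc[1],wc[0])
  for p in (1.7,2.0):
    for k in range(4): print(L,p,round(j1,2),k,J(keyR(.9+k*np.pi/2),j1,p).round(2))
E
```

```text
[517.02226844 -49.23747688 282.13028492] [-0.321  0.283  1.47  -0.     1.39   1.122]
check [-1.29457023e-04  1.39008300e+00  1.12166170e+00]
KH [577.11442987 -58.02658296 106.29795315] RT [9.91671162e-01 1.28795597e-01 6.93889390e-18]
corners [[ 17.2   3.4]
 [ -3.5  14.5]
 [-15.8  -3.3]
 [  3.1 -16. ]]
152.0 23.4
-125.0 21.7
-34.0 22.8
54.0 24.0
line (np.float64(4.991186324047495), np.float64(9.092064077472989)) (np.float64(-0.4853149386861636), np.float64(0.17638294905044757)) 1.0199611287173138
white mark (np.float64(38.832647734271944), np.float64(0.44149202827084916))
150 1.7 -0.24 0 [ 0.57  1.67 -1.05]
150 1.7 -0.24 1 [0.57 1.67 0.52]
150 1.7 -0.24 2 [0.57 1.67 2.09]
150 1.7 -0.24 3 [ 0.57  1.67 -2.62]
150 2.0 -0.24 0 [ 0.57  1.42 -1.21]
150 2.0 -0.24 1 [0.57 1.42 0.36]
150 2.0 -0.24 2 [0.57 1.42 1.93]
150 2.0 -0.24 3 [ 0.57  1.42 -2.78]
250 1.7 -0.32 0 [ 0.55  1.71 -1.12]
250 1.7 -0.32 1 [0.55 1.71 0.45]
250 1.7 -0.32 2 [0.55 1.71 2.02]
250 1.7 -0.32 3 [ 0.55  1.71 -2.69]
250 2.0 -0.32 0 [ 0.55  1.46 -1.28]
250 2.0 -0.32 1 [0.55 1.46 0.3 ]
250 2.0 -0.32 2 [0.55 1.46 1.87]
250 2.0 -0.32 3 [ 0.55  1.46 -2.85]
350 1.7 -0.4 0 [ 0.53  1.75 -1.19]
350 1.7 -0.4 1 [0.53 1.75 0.38]
350 1.7 -0.4 2 [0.53 1.75 1.95]
350 1.7 -0.4 3 [ 0.53  1.75 -2.76]
350 2.0 -0.4 0 [ 0.52  1.49 -1.34]
350 2.0 -0.4 1 [0.52 1.49 0.23]
350 2.0 -0.4 2 [0.52 1.49 1.8 ]
350 2.0 -0.4 3 [ 0.52  1.49 -2.91]
```

```bash
cat > plan.py <<'E'
from h import *
def plan(T,R1,n,h=0):
    s=ctrl.sense(); r0=rot(s); p=s['eef_pos']; rv=(r0.inv()*Ro.from_matrix(R1)).as_rotvec()
    print('rotdeg',np.degrees(np.linalg.norm(rv)).round(1),'joints',s['joints'].round(2))
    D=(T-p)/n
    for i in range(n):
        r=r0*Ro.from_rotvec(rv*i/n)
        print(i,(r.inv().apply(D)/25).round(2).tolist(),(np.degrees(rv)/6/n).round(3).tolist())
E
python3 - <<'E'
from plan import *
plan(KB+110*NZ,keyR(.99),20)
E
```

```text
rotdeg 126.3 joints [-0.33  0.28  1.47 -0.    1.39  1.12]
0 [0.12, 0.12, 0.21] [0.168, 0.313, -0.991]
1 [0.1, 0.14, 0.21] [0.168, 0.313, -0.991]
2 [0.08, 0.15, 0.21] [0.168, 0.313, -0.991]
3 [0.05, 0.16, 0.21] [0.168, 0.313, -0.991]
4 [0.03, 0.17, 0.21] [0.168, 0.313, -0.991]
5 [0.0, 0.17, 0.21] [0.168, 0.313, -0.991]
6 [-0.02, 0.18, 0.21] [0.168, 0.313, -0.991]
7 [-0.05, 0.18, 0.2] [0.168, 0.313, -0.991]
8 [-0.07, 0.17, 0.2] [0.168, 0.313, -0.991]
9 [-0.1, 0.17, 0.19] [0.168, 0.313, -0.991]
10 [-0.12, 0.16, 0.19] [0.168, 0.313, -0.991]
11 [-0.14, 0.15, 0.18] [0.168, 0.313, -0.991]
12 [-0.16, 0.14, 0.17] [0.168, 0.313, -0.991]
13 [-0.18, 0.12, 0.16] [0.168, 0.313, -0.991]
14 [-0.2, 0.11, 0.15] [0.168, 0.313, -0.991]
15 [-0.21, 0.09, 0.15] [0.168, 0.313, -0.991]
16 [-0.23, 0.07, 0.14] [0.168, 0.313, -0.991]
17 [-0.24, 0.05, 0.13] [0.168, 0.313, -0.991]
18 [-0.24, 0.02, 0.12] [0.168, 0.313, -0.991]
19 [-0.25, -0.0, 0.11] [0.168, 0.313, -0.991]
```

>>> step_arm:
  increments:
    - {"dx": 0.12, "dy": 0.12, "dz": 0.21, "wx": 0.168, "wy": 0.313, "wz": -0.991}
    - {"dx": 0.1, "dy": 0.14, "dz": 0.21, "wx": 0.168, "wy": 0.313, "wz": -0.991}
    - {"dx": 0.08, "dy": 0.15, "dz": 0.21, "wx": 0.168, "wy": 0.313, "wz": -0.991}
    - {"dx": 0.05, "dy": 0.16, "dz": 0.21, "wx": 0.168, "wy": 0.313, "wz": -0.991}
    - {"dx": 0.03, "dy": 0.17, "dz": 0.21, "wx": 0.168, "wy": 0.313, "wz": -0.991}
  fingers: 60

```text
time_s: 13.05
eef_pos: [533.9, -61.4, 255.8]
ee_rot: [-0.049, 0.943, 0.319, 0.078]
force: [0.4, -0.8, -0.1]
grip_width: 0.705
grip_force: 0.0
```

>>> step_arm:
  increments:
    - {"dx": 0, "dy": 0.17, "dz": 0.21, "wx": 0.168, "wy": 0.313, "wz": -0.991}
    - {"dx": -0.02, "dy": 0.18, "dz": 0.21, "wx": 0.168, "wy": 0.313, "wz": -0.991}
    - {"dx": -0.05, "dy": 0.18, "dz": 0.2, "wx": 0.168, "wy": 0.313, "wz": -0.991}
    - {"dx": -0.07, "dy": 0.17, "dz": 0.2, "wx": 0.168, "wy": 0.313, "wz": -0.991}
    - {"dx": -0.1, "dy": 0.17, "dz": 0.19, "wx": 0.168, "wy": 0.313, "wz": -0.991}

```text
time_s: 13.55
eef_pos: [550.4, -74.9, 229.0]
ee_rot: [-0.094, 0.817, 0.548, 0.15]
force: [-0.2, 0.2, 0.6]
grip_width: 0.701
grip_force: 0.0
```

>>> step_arm:
  increments:
    - {"dx": -0.12, "dy": 0.16, "dz": 0.19, "wx": 0.168, "wy": 0.313, "wz": -0.991}
    - {"dx": -0.14, "dy": 0.15, "dz": 0.18, "wx": 0.168, "wy": 0.313, "wz": -0.991}
    - {"dx": -0.16, "dy": 0.14, "dz": 0.17, "wx": 0.168, "wy": 0.313, "wz": -0.991}
    - {"dx": -0.18, "dy": 0.12, "dz": 0.16, "wx": 0.168, "wy": 0.313, "wz": -0.991}
    - {"dx": -0.2, "dy": 0.11, "dz": 0.15, "wx": 0.168, "wy": 0.313, "wz": -0.991}

```text
time_s: 14.05
eef_pos: [567.0, -88.2, 202.4]
ee_rot: [-0.132, 0.63, 0.736, 0.211]
force: [-0.5, 0.5, -0.5]
grip_width: 0.697
grip_force: 0.0
```

>>> step_arm:
  increments:
    - {"dx": -0.21, "dy": 0.09, "dz": 0.15, "wx": 0.168, "wy": 0.313, "wz": -0.991}
    - {"dx": -0.23, "dy": 0.07, "dz": 0.14, "wx": 0.168, "wy": 0.313, "wz": -0.991}
    - {"dx": -0.24, "dy": 0.05, "dz": 0.13, "wx": 0.168, "wy": 0.313, "wz": -0.991}
    - {"dx": -0.24, "dy": 0.02, "dz": 0.12, "wx": 0.168, "wy": 0.313, "wz": -0.991}
    - {"dx": -0.25, "dy": 0, "dz": 0.11, "wx": 0.168, "wy": 0.313, "wz": -0.991}

```text
time_s: 14.55
eef_pos: [583.8, -101.5, 175.5]
ee_rot: [-0.16, 0.395, 0.868, 0.256]
force: [-0.3, 0.6, 0.7]
grip_width: 0.702
grip_force: 0.0
```

```bash
python3 - <<'E'
from plan import *
s=ctrl.sense(); print(s['eef_pos'],KB+110*NZ, s['joints'].round(2))
plan(KB+60*NZ,keyR(.99),3); plan(KB+38*NZ,keyR(.99),4)
E
```

```text
[ 583.78340923 -101.52594587  175.49796068] [ 583.31985589 -105.80571671  175.10672487] [-0.55  0.68  1.25  0.46  1.62 -1.34]
rotdeg 0.4 joints [-0.55  0.68  1.25  0.46  1.62 -1.34]
0 [-0.03, -0.04, 0.64] [-0.0, -0.01, 0.022]
1 [-0.03, -0.04, 0.64] [-0.0, -0.01, 0.022]
2 [-0.03, -0.04, 0.64] [-0.0, -0.01, 0.022]
rotdeg 0.4 joints [-0.55  0.68  1.25  0.46  1.62 -1.34]
0 [-0.03, -0.03, 0.7] [-0.0, -0.007, 0.017]
1 [-0.03, -0.03, 0.7] [-0.0, -0.007, 0.017]
2 [-0.03, -0.03, 0.7] [-0.0, -0.007, 0.017]
3 [-0.03, -0.03, 0.7] [-0.0, -0.007, 0.017]
```

>>> step_arm:
  increments:
    - {"dx": -0.03, "dy": -0.03, "dz": 0.7, "wx": 0, "wy": 0, "wz": 0}
    - {"dx": -0.03, "dy": -0.03, "dz": 0.7, "wx": 0, "wy": 0, "wz": 0}
    - {"dx": -0.02, "dy": -0.03, "dz": 0.5, "wx": 0, "wy": 0, "wz": 0}
    - {"dx": 0, "dy": 0, "dz": 0, "wx": 0, "wy": 0, "wz": 0}

```text
time_s: 14.95
eef_pos: [579.2, -75.9, 134.2]
ee_rot: [-0.161, 0.396, 0.867, 0.256]
force: [-0.4, 0.4, 0.2]
grip_width: 0.701
grip_force: 0.0
```

```bash
python3 - <<'E'
from plan import *
plan(KB+38*NZ,keyR(.99),2)
c=cap('scene'); t=cap('top'); u=(295,265)
f=lambda c,u:cv2.resize(c['frame'][u[1]-40:u[1]+40,u[0]-40:u[0]+40],(400,400),interpolation=cv2.INTER_CUBIC)
cv2.imwrite('pics/key1.png',np.hstack([f(c,u),f(t,(365,215))]))
E
```

```text
rotdeg 0.2 joints [-0.52  0.7   1.34  0.48  1.51 -1.36]
0 [-0.02, -0.01, 0.42] [-0.001, -0.017, 0.012]
1 [-0.02, -0.01, 0.42] [-0.001, -0.017, 0.012]
```

View pics/key1.png

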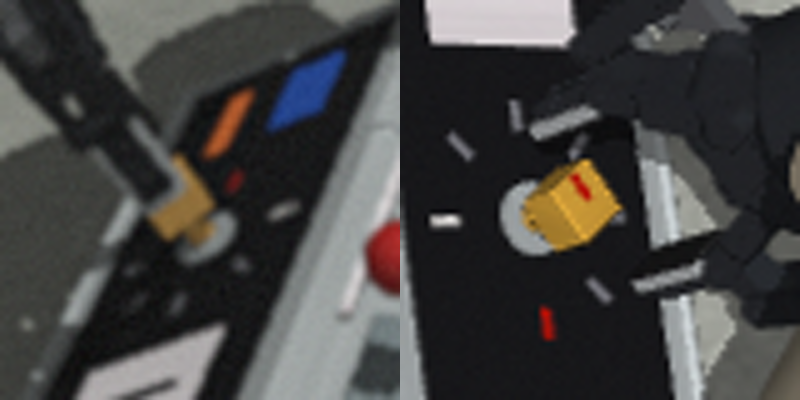

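The fingers straddle the brass head, which is at (575,205) in the right half. I'm going the rest of the way down and gripping.

>>> step_arm:
  increments:
    - {"dx": -0.02, "dy": -0.01, "dz": 0.42, "wx": 0, "wy": 0, "wz": 0}
    - {"dx": -0.02, "dy": -0.01, "dz": 0.42, "wx": 0, "wy": 0, "wz": 0}
    - {"dx": 0, "dy": 0, "dz": 0, "wx": 0, "wy": 0, "wz": 0}

```text
time_s: 15.35
eef_pos: [578.0, -65.0, 116.3]
ee_rot: [-0.16, 0.397, 0.867, 0.256]
force: [-0.1, 1.5, 0.0]
grip_width: 0.702
grip_force: 0.0
```

>>> step_arm:
  increments:
    - {"dx": 0, "dy": 0, "dz": 0, "wx": 0, "wy": 0, "wz": 0}
    - {"dx": 0, "dy": 0, "dz": 0, "wx": 0, "wy": 0, "wz": 0}
    - {"dx": 0, "dy": 0, "dz": 0, "wx": 0, "wy": 0, "wz": 0}
    - {"dx": 0, "dy": 0, "dz": 0, "wx": 0, "wy": 0, "wz": 0}
    - {"dx": 0, "dy": 0, "dz": 0, "wx": 0, "wy": 0, "wz": 0}
  fingers: 10
  squeeze: 60

```text
time_s: 15.85
eef_pos: [578.9, -66.2, 118.1]
ee_rot: [-0.159, 0.397, 0.867, 0.256]
force: [-0.1, -2.1, 3.3]
grip_width: 0.263
grip_force: 59.5
```

>>> step_arm:
  increments:
    - {"dx": 0, "dy": 0, "dz": 0, "wx": 0, "wy": 0, "wz": 0.5}
    - {"dx": 0, "dy": 0, "dz": 0, "wx": 0, "wy": 0, "wz": 0.8}
    - {"dx": 0, "dy": 0, "dz": 0, "wx": 0, "wy": 0, "wz": 0.8}

```text
time_s: 16.15
eef_pos: [578.8, -66.2, 118.1]
ee_rot: [-0.186, 0.491, 0.818, 0.236]
force: [-1.3, -2.4, 4.3]
grip_width: 0.268
grip_force: 59.8
```

```bash
python3 - <<'E'
from h import *
s=ctrl.sense(); print(s['eef_pos'],KB+38*NZ, s['joints'].round(2),s['wrist_torque'],s['wrist_torque']@NZ)
E
```

```text
[578.7950917  -66.24641155 118.05143149] [578.0009193  -64.85217349 116.12777768] [-0.51  0.71  1.36  0.48  1.47 -1.15] [-0.27066497  0.01273512  0.30441203] 0.22212087658701646
```

The torque about the axis is 0.22 N m, so the key is turning. I'm winding on.

>>> step_arm:
  increments:
    - {"dx": 0, "dy": 0, "dz": 0, "wx": 0, "wy": 0, "wz": 0.9}
    - {"dx": 0, "dy": 0, "dz": 0, "wx": 0, "wy": 0, "wz": 0.9}
    - {"dx": 0, "dy": 0, "dz": 0, "wx": 0, "wy": 0, "wz": 0.9}
    - {"dx": 0, "dy": 0, "dz": 0, "wx": 0, "wy": 0, "wz": 0.9}
    - {"dx": 0, "dy": 0, "dz": 0, "wx": 0, "wy": 0, "wz": 0.9}

```text
time_s: 16.65
eef_pos: [578.5, -66.3, 118.0]
ee_rot: [-0.236, 0.668, 0.68, 0.186]
force: [-2.9, -2.8, 4.8]
grip_width: 0.27
grip_force: 59.9
```

>>> step_arm:
  increments:
    - {"dx": 0, "dy": 0, "dz": 0, "wx": 0, "wy": 0, "wz": 0.9}
    - {"dx": 0, "dy": 0, "dz": 0, "wx": 0, "wy": 0, "wz": 0.9}
    - {"dx": 0, "dy": 0, "dz": 0, "wx": 0, "wy": 0, "wz": 0.9}
    - {"dx": 0, "dy": 0, "dz": 0, "wx": 0, "wy": 0, "wz": 0.9}
    - {"dx": 0, "dy": 0, "dz": 0, "wx": 0, "wy": 0, "wz": 0.9}

```text
time_s: 17.15
eef_pos: [578.3, -66.3, 118.1]
ee_rot: [-0.274, 0.808, 0.506, 0.125]
force: [-4.8, -2.7, 6.0]
grip_width: 0.27
grip_force: 60.0
```

>>> step_arm:
  increments:
    - {"dx": 0, "dy": 0, "dz": 0, "wx": 0, "wy": 0, "wz": 0.9}
    - {"dx": 0, "dy": 0, "dz": 0, "wx": 0, "wy": 0, "wz": 0.9}
    - {"dx": 0, "dy": 0, "dz": 0, "wx": 0, "wy": 0, "wz": 0.9}
    - {"dx": 0, "dy": 0, "dz": 0, "wx": 0, "wy": 0, "wz": 0.9}
    - {"dx": 0, "dy": 0, "dz": 0, "wx": 0, "wy": 0, "wz": 0.9}

```text
time_s: 17.65
eef_pos: [578.1, -66.2, 118.2]
ee_rot: [-0.296, 0.904, 0.303, 0.058]
force: [-5.7, -2.9, 7.3]
grip_width: 0.265
grip_force: 60.1
```

```bash
python3 - <<'E'
from h import *
s=ctrl.sense(); print(s['eef_pos'],s['joints'].round(2),s['wrist_torque'],s['wrist_torque']@NZ, s['force'])
y=rot(s).as_matrix()[:,1]; print(np.arctan2(y@RT,y@UP))
E
```

```text
[578.10586675 -66.18555992 118.1675735 ] [-0.51  0.71  1.36  0.48  1.47  0.27] [-0.06868986  0.68283991  0.7668736 ] 0.23471287459524165 [-5.68863539 -2.86780067  7.31157264]
2.6240345309820063
```

>>> step_arm:
  increments:
    - {"dx": 0, "dy": 0, "dz": 0, "wx": 0, "wy": 0, "wz": 0.9}
    - {"dx": 0, "dy": 0, "dz": 0, "wx": 0, "wy": 0, "wz": 0.9}
    - {"dx": 0, "dy": 0, "dz": 0, "wx": 0, "wy": 0, "wz": 0.9}
    - {"dx": 0, "dy": 0, "dz": 0, "wx": 0, "wy": 0, "wz": 0.9}
    - {"dx": 0, "dy": 0, "dz": 0, "wx": 0, "wy": 0, "wz": 0.9}

```text
time_s: 18.15
eef_pos: [578.0, -66.0, 118.3]
ee_rot: [-0.301, 0.95, 0.084, -0.013]
force: [-6.8, -2.4, 8.8]
grip_width: 0.266
grip_force: 60.1
```

>>> step_arm:
  increments:
    - {"dx": 0, "dy": 0, "dz": 0, "wx": 0, "wy": 0, "wz": 0.9}
    - {"dx": 0, "dy": 0, "dz": 0, "wx": 0, "wy": 0, "wz": 0.9}
    - {"dx": 0, "dy": 0, "dz": 0, "wx": 0, "wy": 0, "wz": 0.9}
    - {"dx": 0, "dy": 0, "dz": 0, "wx": 0, "wy": 0, "wz": 0.9}
    - {"dx": 0, "dy": 0, "dz": 0, "wx": 0, "wy": 0, "wz": 0.9}

```text
time_s: 18.65
eef_pos: [578.0, -65.8, 118.4]
ee_rot: [-0.29, 0.943, -0.14, -0.083]
force: [-6.4, -0.7, 10.0]
grip_width: 0.267
grip_force: 60.2
```

>>> step_arm:
  increments:
    - {"dx": 0, "dy": 0, "dz": 0, "wx": 0, "wy": 0, "wz": 0.9}
    - {"dx": 0, "dy": 0, "dz": 0, "wx": 0, "wy": 0, "wz": 0.9}
    - {"dx": 0, "dy": 0, "dz": 0, "wx": 0, "wy": 0, "wz": 0.9}
    - {"dx": 0, "dy": 0, "dz": 0, "wx": 0, "wy": 0, "wz": 0.9}
    - {"dx": 0, "dy": 0, "dz": 0, "wx": 0, "wy": 0, "wz": 0.9}

```text
time_s: 19.15
eef_pos: [578.1, -65.6, 118.6]
ee_rot: [-0.263, 0.884, -0.356, -0.148]
force: [-5.9, 0.7, 9.2]
grip_width: 0.264
grip_force: 60.2
```

>>> step_arm:
  increments:
    - {"dx": 0, "dy": 0, "dz": 0, "wx": 0, "wy": 0, "wz": 0.9}
    - {"dx": 0, "dy": 0, "dz": 0, "wx": 0, "wy": 0, "wz": 0.9}
    - {"dx": 0, "dy": 0, "dz": 0, "wx": 0, "wy": 0, "wz": 0.9}
    - {"dx": 0, "dy": 0, "dz": 0, "wx": 0, "wy": 0, "wz": 0.9}
    - {"dx": 0, "dy": 0, "dz": 0, "wx": 0, "wy": 0, "wz": 0.9}

```text
time_s: 19.65
eef_pos: [578.3, -65.4, 118.7]
ee_rot: [-0.221, 0.777, -0.553, -0.205]
force: [-4.0, 1.0, 9.9]
grip_width: 0.268
grip_force: 60.1
```

```bash
cat > q.py <<'E'
from h import *
s=ctrl.sense(); print(s['eef_pos'],s['joints'].round(2),s['wrist_torque'],s['wrist_torque']@NZ, s['force'])
y=rot(s).as_matrix()[:,1]; print(np.arctan2(y@RT,y@UP)%(2*np.pi))
E
python3 q.py
```

```text
[578.30912935 -65.40489652 118.67747826] [-0.51  0.71  1.36  0.48  1.47  2.15] [0.73102955 0.61021181 0.73740486] 0.31096286625005853 [-4.01094834  1.00123182  9.93752853]
4.5081796725221706
```

>>> step_arm:
  increments:
    - {"dx": 0, "dy": 0, "dz": 0, "wx": 0, "wy": 0, "wz": 0.6}
    - {"dx": 0, "dy": 0, "dz": 0, "wx": 0, "wy": 0, "wz": 0.6}
    - {"dx": 0, "dy": 0, "dz": 0, "wx": 0, "wy": 0, "wz": 0}

```text
time_s: 19.95
eef_pos: [578.4, -65.4, 118.6]
ee_rot: [-0.208, 0.741, -0.6, -0.219]
force: [-2.8, 1.3, 10.7]
grip_width: 0.27
grip_force: 60.0
```

```bash
python3 q.py
```

```text
[578.36624616 -65.36333088 118.64668418] [-0.51  0.71  1.36  0.48  1.47  2.28] [0.75375156 0.76103194 0.39171441] -0.056317976563383276 [-2.82863998  1.33989326 10.66238175]
4.632111999111622
```

>>> step_arm:
  increments:
    - {"dx": 0, "dy": 0, "dz": 0, "wx": 0, "wy": 0, "wz": 0.5}
    - {"dx": 0, "dy": 0, "dz": 0, "wx": 0, "wy": 0, "wz": 0}
    - {"dx": 0, "dy": 0, "dz": 0, "wx": 0, "wy": 0, "wz": 0}

```text
time_s: 20.25
eef_pos: [578.4, -65.4, 118.7]
ee_rot: [-0.203, 0.725, -0.619, -0.224]
force: [-3.2, 1.0, 9.8]
grip_width: 0.264
grip_force: 60.0
```

```bash
python3 q.py
```

```text
[578.41585122 -65.3647737  118.68189768] [-0.51  0.71  1.36  0.48  1.47  2.33] [0.79766203 0.71817863 0.32313202] -0.08487860549792986 [-3.24015002  1.04256891  9.7857348 ]
4.682939297525867
```

>>> step_arm:
  increments:
    - {"dx": 0, "dy": 0, "dz": 0, "wx": 0, "wy": 0, "wz": 0.4}
    - {"dx": 0, "dy": 0, "dz": 0, "wx": 0, "wy": 0, "wz": 0}
    - {"dx": 0, "dy": 0, "dz": 0, "wx": 0, "wy": 0, "wz": 0}

```text
time_s: 20.55
eef_pos: [578.4, -65.4, 118.7]
ee_rot: [-0.198, 0.712, -0.633, -0.228]
force: [-3.1, 1.2, 9.7]
grip_width: 0.264
grip_force: 60.0
```

```bash
echo "print('tau6',s['tau'][5])">>q.py; python3 q.py
```

```text
[578.41757328 -65.38214216 118.67965061] [-0.51  0.71  1.36  0.48  1.47  2.37] [0.74221917 0.61426402 0.49236504] 0.1087597211108155 [-3.1433073   1.196476    9.70846791]
4.724406218463164
tau6 0.19088158383965492
```

>>> step_arm:
  increments:
    - {"dx": 0, "dy": 0, "dz": 0, "wx": 0, "wy": 0, "wz": 0.5}
    - {"dx": 0, "dy": 0, "dz": 0, "wx": 0, "wy": 0, "wz": 0}
    - {"dx": 0, "dy": 0, "dz": 0, "wx": 0, "wy": 0, "wz": 0}

```text
time_s: 20.85
eef_pos: [578.5, -65.4, 118.7]
ee_rot: [-0.192, 0.696, -0.651, -0.233]
force: [-4.3, 0.3, 8.7]
grip_width: 0.267
grip_force: 60.8
```

```bash
python3 q.py
```

```text
[578.48104367 -65.36479931 118.71019671] [-0.51  0.71  1.36  0.48  1.47  2.42] [0.81298872 0.20613368 1.0687346 ] 0.8182662859423225 [-4.25430896  0.28497234  8.68281983]
4.775422535865953
tau6 0.8361312747001648
```

Torque jumped from 0.19 to 0.84 N m at tool angle 4.78, so the key is at its stop. I'm releasing it and retracting.

>>> step_arm:
  increments:
    - {"dx": 0, "dy": 0, "dz": 0, "wx": 0, "wy": 0, "wz": 0}
    - {"dx": 0, "dy": 0, "dz": 0, "wx": 0, "wy": 0, "wz": 0}
    - {"dx": 0, "dy": 0, "dz": 0, "wx": 0, "wy": 0, "wz": 0}
    - {"dx": 0, "dy": 0, "dz": 0, "wx": 0, "wy": 0, "wz": 0}
    - {"dx": 0, "dy": 0, "dz": 0, "wx": 0, "wy": 0, "wz": 0}
  fingers: 60

```text
time_s: 21.35
eef_pos: [578.7, -65.9, 117.5]
ee_rot: [-0.191, 0.695, -0.653, -0.232]
force: [0.3, 0.5, -0.3]
grip_width: 0.704
grip_force: 0.0
```

>>> step_arm:
  increments:
    - {"dx": 0, "dy": 0, "dz": -0.4, "wx": 0, "wy": 0, "wz": 0}
    - {"dx": 0, "dy": 0, "dz": -0.9, "wx": 0, "wy": 0, "wz": 0}
    - {"dx": 0, "dy": 0, "dz": -0.9, "wx": 0, "wy": 0, "wz": 0}
    - {"dx": 0, "dy": 0, "dz": -0.9, "wx": 0, "wy": 0, "wz": 0}
    - {"dx": 0, "dy": 0, "dz": -0.9, "wx": 0, "wy": 0, "wz": 0}

```text
time_s: 21.85
eef_pos: [586.0, -123.8, 200.9]
ee_rot: [-0.192, 0.695, -0.653, -0.232]
force: [0.9, -1.0, -0.6]
grip_width: 0.7
grip_force: 0.0
```

```bash
python3 - <<'E'
from plan import *
t=cap('top'); c=cap('scene')
f=lambda c,u,v:cv2.resize(c['frame'][v-60:v+60,u-60:u+60],(400,400),interpolation=cv2.INTER_CUBIC)
cv2.imwrite('pics/key2.png',np.hstack([f(t,340,215),f(c,310,265)]))
for lab in ('start_tip',):
  print([(d['p'],w(c,d['point']).round(1)) for d in eyes.landmark_of('scene',lab)[:2]])
ps=np.radians(7.4); R=np.c_[[np.cos(ps),np.sin(ps),0],[np.sin(ps),-np.cos(ps),0],[0,0,-1]]
plan(W([-15,-115,245]),R,14)
E
```

```text
[(0.58, array([674.3,  82.7, 198. ])), (0.51, array([603.6, 329.1,  -2.4]))]
rotdeg 98.6 joints [-0.58  0.68  1.19  0.46  1.68  2.46]
0 [-0.41, -0.3, 0.11] [-0.319, 0.338, -1.078]
1 [-0.37, -0.35, 0.09] [-0.319, 0.338, -1.078]
2 [-0.33, -0.39, 0.07] [-0.319, 0.338, -1.078]
3 [-0.29, -0.43, 0.04] [-0.319, 0.338, -1.078]
4 [-0.24, -0.46, 0.02] [-0.319, 0.338, -1.078]
5 [-0.19, -0.48, -0.01] [-0.319, 0.338, -1.078]
6 [-0.13, -0.5, -0.03] [-0.319, 0.338, -1.078]
7 [-0.07, -0.51, -0.05] [-0.319, 0.338, -1.078]
8 [-0.01, -0.51, -0.07] [-0.319, 0.338, -1.078]
9 [0.05, -0.51, -0.09] [-0.319, 0.338, -1.078]
10 [0.11, -0.5, -0.1] [-0.319, 0.338, -1.078]
11 [0.17, -0.48, -0.11] [-0.319, 0.338, -1.078]
12 [0.22, -0.45, -0.12] [-0.319, 0.338, -1.078]
13 [0.28, -0.42, -0.13] [-0.319, 0.338, -1.078]
```

View pics/key2.png

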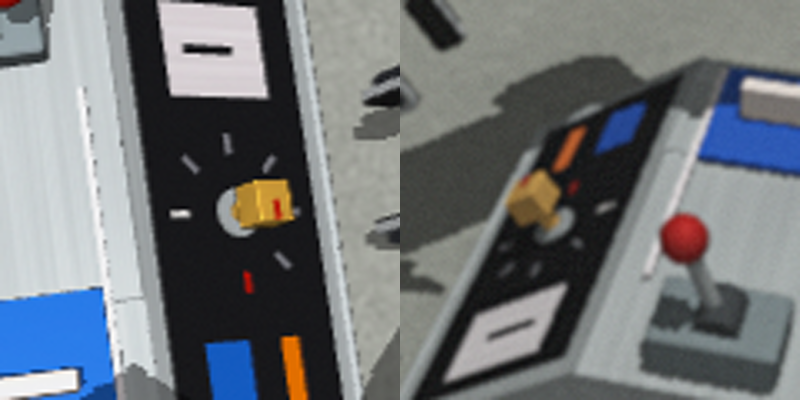

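The red line on the key points at the red mark, which is at (249,282) in the left half. The cover is shut. I'm moving to the front side of the lever.

>>> step_arm:
  increments:
    - {"dx": -0.36, "dy": -0.26, "dz": 0.1, "wx": -0.28, "wy": 0.3, "wz": -0.944}
    - {"dx": -0.33, "dy": -0.3, "dz": 0.08, "wx": -0.28, "wy": 0.3, "wz": -0.944}
    - {"dx": -0.3, "dy": -0.34, "dz": 0.07, "wx": -0.28, "wy": 0.3, "wz": -0.944}
    - {"dx": -0.27, "dy": -0.37, "dz": 0.05, "wx": -0.28, "wy": 0.3, "wz": -0.944}
    - {"dx": -0.23, "dy": -0.39, "dz": 0.03, "wx": -0.28, "wy": 0.3, "wz": -0.944}
  fingers: 0
  squeeze: 30

```text
time_s: 22.5
eef_pos: [616.2, -75.3, 212.0]
ee_rot: [-0.14, 0.863, -0.455, -0.171]
force: [-0.7, 0.0, 0.0]
grip_width: 0.002
grip_force: 0.0
```

>>> step_arm:
  increments:
    - {"dx": -0.19, "dy": -0.41, "dz": 0.01, "wx": -0.28, "wy": 0.3, "wz": -0.944}
    - {"dx": -0.15, "dy": -0.43, "dz": -0.01, "wx": -0.28, "wy": 0.3, "wz": -0.944}
    - {"dx": -0.1, "dy": -0.44, "dz": -0.03, "wx": -0.28, "wy": 0.3, "wz": -0.944}
    - {"dx": -0.06, "dy": -0.45, "dz": -0.04, "wx": -0.28, "wy": 0.3, "wz": -0.944}
    - {"dx": -0.01, "dy": -0.45, "dz": -0.06, "wx": -0.28, "wy": 0.3, "wz": -0.944}

```text
time_s: 23.0
eef_pos: [646.7, -29.5, 225.5]
ee_rot: [-0.079, 0.966, -0.226, -0.097]
force: [-0.4, 0.4, 0.2]
grip_width: 0.005
grip_force: 0.0
```

>>> step_arm:
  increments:
    - {"dx": 0.03, "dy": -0.45, "dz": -0.08, "wx": -0.28, "wy": 0.3, "wz": -0.944}
    - {"dx": 0.08, "dy": -0.44, "dz": -0.09, "wx": -0.28, "wy": 0.3, "wz": -0.944}
    - {"dx": 0.12, "dy": -0.43, "dz": -0.09, "wx": -0.28, "wy": 0.3, "wz": -0.944}
    - {"dx": 0.17, "dy": -0.41, "dz": -0.1, "wx": -0.28, "wy": 0.3, "wz": -0.944}
    - {"dx": 0.21, "dy": -0.38, "dz": -0.11, "wx": -0.28, "wy": 0.3, "wz": -0.944}

```text
time_s: 23.5
eef_pos: [677.1, 16.3, 239.6]
ee_rot: [-0.012, 1.0, 0.019, -0.016]
force: [-0.3, -0.1, -0.2]
grip_width: -0.002
grip_force: 0.0
```

```bash
python3 - <<'E'
from plan import *
ps=np.radians(7.4); R=np.c_[[np.cos(ps),np.sin(ps),0],[np.sin(ps),-np.cos(ps),0],[0,0,-1]]
s=ctrl.sense(); print(s['eef_pos'],W([-15,-115,245]))
plan(W([-12,-115,212]),R,4)
E
```

```text
[677.10081926  16.3353824  239.64603772] [682.47411762  23.63642617 245.        ]
rotdeg 5.7 joints [-0.15  0.7   0.95  0.02  1.53  1.38]
0 [0.06, -0.09, 0.28] [-0.06, 0.071, -0.22]
1 [0.06, -0.09, 0.28] [-0.06, 0.071, -0.22]
2 [0.06, -0.09, 0.28] [-0.06, 0.071, -0.22]
3 [0.06, -0.1, 0.28] [-0.06, 0.071, -0.22]
```

>>> step_arm:
  increments:
    - {"dx": 0.06, "dy": -0.09, "dz": 0.28, "wx": -0.06, "wy": 0.07, "wz": -0.22}
    - {"dx": 0.06, "dy": -0.09, "dz": 0.28, "wx": -0.06, "wy": 0.07, "wz": -0.22}
    - {"dx": 0.06, "dy": -0.09, "dz": 0.28, "wx": -0.06, "wy": 0.07, "wz": -0.22}
    - {"dx": 0.06, "dy": -0.1, "dz": 0.28, "wx": -0.06, "wy": 0.07, "wz": -0.22}
    - {"dx": 0, "dy": 0, "dz": 0, "wx": 0, "wy": 0, "wz": 0}

```text
time_s: 24.0
eef_pos: [681.7, 25.3, 211.3]
ee_rot: [-0.001, 0.998, 0.062, -0.001]
force: [-0.3, 1.0, -0.3]
grip_width: -0.002
grip_force: 0.0
```

>>> step_arm:
  increments:
    - {"dx": 0, "dy": -0.3, "dz": 0, "wx": 0, "wy": 0, "wz": 0}
    - {"dx": 0, "dy": -0.3, "dz": 0, "wx": 0, "wy": 0, "wz": 0}
    - {"dx": 0, "dy": -0.3, "dz": 0, "wx": 0, "wy": 0, "wz": 0}
    - {"dx": 0, "dy": -0.3, "dz": 0, "wx": 0, "wy": 0, "wz": 0}
    - {"dx": 0, "dy": -0.3, "dz": 0, "wx": 0, "wy": 0, "wz": 0}

```text
time_s: 24.5
eef_pos: [677.6, 62.8, 213.6]
ee_rot: [0.0, 0.998, 0.062, 0.001]
force: [0.3, -1.8, 2.7]
grip_width: -0.002
grip_force: 1.1
```

>>> step_arm:
  increments:
    - {"dx": 0, "dy": -0.3, "dz": 0, "wx": 0, "wy": 0, "wz": 0}
    - {"dx": 0, "dy": -0.3, "dz": 0, "wx": 0, "wy": 0, "wz": 0}
    - {"dx": 0, "dy": -0.2, "dz": 0, "wx": 0, "wy": 0, "wz": 0}
    - {"dx": 0, "dy": 0, "dz": 0, "wx": 0, "wy": 0, "wz": 0}

```text
time_s: 24.9
eef_pos: [674.8, 83.2, 212.9]
ee_rot: [-0.001, 0.998, 0.062, -0.0]
force: [1.1, -0.5, 0.1]
grip_width: 0.002
grip_force: 0.0
```

```bash
python3 - <<'E'
from h import *
s=ctrl.sense(); print(Rw.T@(s['eef_pos']-O),s['force'])
c,t=cap('scene','s3.png'),cap('top')
red=((0,180,60),(6,255,255))
a,m=blob(c,*red,(322,240,390,300)); print(a,m.sum(),[proj(c,W([60+55*np.sin(th-.45),-115,147+55*np.cos(th-.45)])).round(1) for th in (0,.1,.6,.7,.8,.9)])
E
```

```text
[  45.07207027 -115.06745321  212.87366222] [ 1.05913646 -0.47443069  0.08749043]
[353.10655738 278.30327869] 122 [array([331.7, 276.7]), array([334.7, 276.3]), array([350.6, 277.8]), array([353.8, 278.9]), array([356.8, 280.1]), array([359.8, 281.6])]
```

Lever at about 0.7 rad. I'm pushing on to its stop.

>>> step_arm:
  increments:
    - {"dx": 0, "dy": -0.15, "dz": 0, "wx": 0, "wy": 0, "wz": 0}
    - {"dx": 0, "dy": -0.15, "dz": 0, "wx": 0, "wy": 0, "wz": 0}
    - {"dx": 0, "dy": 0, "dz": 0, "wx": 0, "wy": 0, "wz": 0}

```text
time_s: 25.3
eef_pos: [674.0, 90.1, 212.9]
ee_rot: [-0.0, 0.998, 0.062, 0.0]
force: [0.6, 0.4, 1.3]
grip_width: 0.001
grip_force: 0.0
```

>>> step_arm:
  increments:
    - {"dx": 0, "dy": -0.1, "dz": 0, "wx": 0, "wy": 0, "wz": 0}
    - {"dx": 0, "dy": 0, "dz": 0, "wx": 0, "wy": 0, "wz": 0}
    - {"dx": 0, "dy": 0, "dz": 0, "wx": 0, "wy": 0, "wz": 0}

```text
time_s: 25.6
eef_pos: [673.8, 92.3, 213.1]
ee_rot: [-0.001, 0.998, 0.062, 0.0]
force: [0.8, -0.5, 0.0]
grip_width: -0.0
grip_force: 0.0
```

>>> step_arm:
  increments:
    - {"dx": 0, "dy": -0.1, "dz": 0, "wx": 0, "wy": 0, "wz": 0}
    - {"dx": 0, "dy": 0, "dz": 0, "wx": 0, "wy": 0, "wz": 0}
    - {"dx": 0, "dy": 0, "dz": 0, "wx": 0, "wy": 0, "wz": 0}

```text
time_s: 25.9
eef_pos: [673.5, 94.8, 213.1]
ee_rot: [-0.0, 0.998, 0.062, 0.0]
force: [-0.2, 0.2, 0.2]
grip_width: -0.002
grip_force: 0.1
```

>>> step_arm:
  increments:
    - {"dx": 0, "dy": -0.08, "dz": 0, "wx": 0, "wy": 0, "wz": 0}
    - {"dx": 0, "dy": 0, "dz": 0, "wx": 0, "wy": 0, "wz": 0}

```text
time_s: 26.1
eef_pos: [673.2, 96.8, 213.1]
ee_rot: [-0.0, 0.998, 0.062, 0.0]
force: [-1.0, -1.9, -0.6]
grip_width: 0.001
grip_force: 0.3
```

>>> step_arm:
  increments:
    - {"dx": 0, "dy": -0.08, "dz": 0, "wx": 0, "wy": 0, "wz": 0}
    - {"dx": 0, "dy": 0, "dz": 0, "wx": 0, "wy": 0, "wz": 0}

```text
time_s: 26.3
eef_pos: [673.1, 97.4, 213.0]
ee_rot: [0.001, 0.998, 0.062, 0.0]
force: [0.9, -7.0, -1.2]
grip_width: 0.0
grip_force: 3.1
```

```bash
python3 - <<'E'
from h import *
s=ctrl.sense(); print(Rw.T@(s['eef_pos']-O),s['force'])
c=cap('scene'); a,m=blob(c,(0,180,60),(6,255,255),(322,240,390,300)); print(a,m.sum())
E
```

```text
[  59.34240936 -115.21964533  212.97551169] [ 0.89954018 -6.98437755 -1.17104564]
[360.52755906 281.27559055] 127
```

The lever is at its stop: 7 N, and the ball is at the pixel expected for 0.9. One last nudge, then I back off and check.

>>> step_arm:
  increments:
    - {"dx": 0, "dy": -0.05, "dz": 0, "wx": 0, "wy": 0, "wz": 0}
    - {"dx": 0, "dy": 0, "dz": 0, "wx": 0, "wy": 0, "wz": 0}
    - {"dx": 0, "dy": 0.5, "dz": 0, "wx": 0, "wy": 0, "wz": 0}
    - {"dx": 0, "dy": 0.8, "dz": -0.3, "wx": 0, "wy": 0, "wz": 0}
    - {"dx": 0, "dy": 0.8, "dz": -0.8, "wx": 0, "wy": 0, "wz": 0}

```text
time_s: 26.85
eef_pos: [678.9, 46.4, 239.6]
ee_rot: [-0.001, 0.998, 0.062, -0.001]
force: [0.9, -0.1, -0.3]
grip_width: 0.001
grip_force: 0.0
```

>>> step_arm:
  increments:
    - {"dx": -0.8, "dy": 0.9, "dz": -0.7, "wx": 0, "wy": 0, "wz": 0}
    - {"dx": -0.8, "dy": 0.9, "dz": -0.7, "wx": 0, "wy": 0, "wz": 0}
    - {"dx": -0.8, "dy": 0.9, "dz": 0, "wx": 0, "wy": 0, "wz": 0}
    - {"dx": -0.8, "dy": 0.9, "dz": 0, "wx": 0, "wy": 0, "wz": 0}
    - {"dx": -0.8, "dy": 0.9, "dz": 0, "wx": 0, "wy": 0, "wz": 0}

```text
time_s: 27.35
eef_pos: [593.1, -78.3, 276.3]
ee_rot: [-0.0, 0.998, 0.062, 0.001]
force: [0.2, -0.0, 0.0]
grip_width: 0.0
grip_force: 0.0
```

>>> step_arm:
  increments:
    - {"dx": -0.8, "dy": 0.9, "dz": 0, "wx": 0, "wy": 0, "wz": 0}
    - {"dx": -0.8, "dy": 0.9, "dz": 0, "wx": 0, "wy": 0, "wz": 0}
    - {"dx": -0.8, "dy": 0.9, "dz": 0, "wx": 0, "wy": 0, "wz": 0}
    - {"dx": -0.8, "dy": 0.9, "dz": 0, "wx": 0, "wy": 0, "wz": 0}
    - {"dx": 0, "dy": 0, "dz": 0, "wx": 0, "wy": 0, "wz": 0}

```text
time_s: 27.85
eef_pos: [524.2, -178.8, 276.2]
ee_rot: [0.0, 0.998, 0.06, 0.0]
force: [0.1, 0.2, 0.3]
grip_width: -0.002
grip_force: 0.0
```

```bash
python3 - <<'E'
from h import *
c,t=cap('scene'),cap('top')
a,m=blob(c,(0,180,60),(6,255,255),(322,240,390,300)); print('ball',a)
cv2.imwrite('pics/end.png',np.hstack([cv2.resize(t['frame'][130:330,80:400],(480,300)),cv2.resize(c['frame'][200:400,240:420],(320,300))]))
a,m=blob(t,(105,120,60),(125,255,255),(235,185,325,315)); P=np.argwhere(m)[:,::-1]
Q=np.array([onz(t,p,132)[:2] for p in cv2.convexHull(P.astype(np.int32))[:,0]],np.float32); r=cv2.minAreaRect(Q); print(r,Rw.T@(np.r_[r[0],0]-O))
E
```

```text
ball [360.66956522 280.55652174]
((474.8720397949219, 72.52728271484375), (96.07159423828125, 95.58633422851562), 7.4669575691223145) [60.221886  84.5760668  0.       ]
```

View pics/end.png

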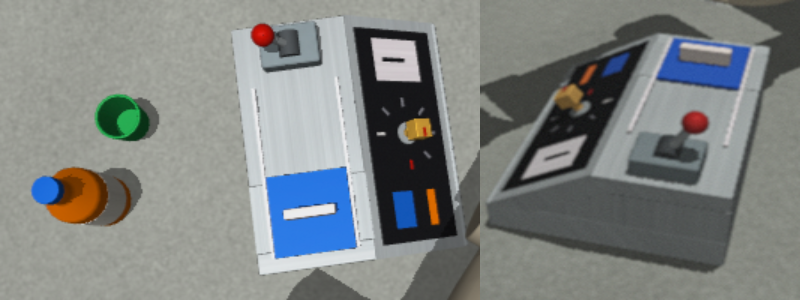

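The cover is shut (rib at 84.6 of 85 mm), the key is at its red mark, the lever leans to the rear at (262,35), and the bottle and cup are undisturbed. I'm handing the job in.

```bash
python3 -c "
from rig import finish_job
print(finish_job())"
```

```text
the job is handed in; nothing more can be done
None
```

The job is handed in at about 28 s: the blue tablet is in the well under the shut cover, the key is wound to its stop, the start lever is fully over, and the white tablets, bottle and cup were not touched.

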